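# Clamp the spice mill's lid and hold its dial at the third click

### The job

Get the spice mill running at its third speed: first swing the upright clamp arm forward, over centre and fully down so that its pad presses the loose lid shut, and only then turn the dial clockwise from off, feeling three clicks, to its third stop without going on to the fourth. The dial springs back to off when let go, so finish while still holding it at the third stop: the program ends with the gripper on the dial. Leave the clamp down, and do not disturb the two spice jars and the bowl standing around.

Things in the scene. Friction and masses are not known exactly. Their poses are not given: they have to be found in the camera images.
- mill: White spice mill, fixed: base 312 x 152 mm, round ends. Origin: centre of underside; x to its back, y to its left, z up. Left end (y +80 mm): motor drum, 95 mm high, dial on top. Right end (y -80 mm): base 50 mm high with a steel cup, 120 mm diameter, rim at z 110 mm. Behind the cup a steel bracket, 39 mm wide, up to z 152 mm, with the clamp hinge at x +78, y -80, z 142 mm.
- clamp_arm: Steel clamp arm; origin on its hinge axis, z up when open (arm upright); swings about the mill's y, forward and down, by 1.45 rad until level, its rubber pad (22 mm, 78 mm from the hinge) on the lid. Over-centre spring: for the first 0.72 rad it pushes back to open (0.5 N m, 4 N at the bar, falling to nothing); past 0.72 it drives the arm on, down onto the lid (0.5 N m, 8 N on the lid).
- clamp_hinge (a point): Axis of the clamp hinge, midway between the bracket's cheeks; fixed to the mill. The hinge axis runs along the mill's y.
- clamp_bar (a point): Middle of the arm's T-bar handle: black round bar, 15 mm diameter, 90 mm long, parallel to the mill's y, 143 mm from the hinge axis; the 11 mm thick arm joins it in the middle, so 39 mm are free on either side. Open: 143 mm straight above the hinge. Closed: 142 mm in front of and 16 mm above the hinge, 38 mm above the lid's flange.
- lid: Loose round grey lid, 121 mm diameter, 120 g, already sitting in the mill's cup. Origin: centre of its underside, 10 mm below the cup rim; z up. Its flange top is 10 mm above the rim; in the middle a rubber button of 30 mm diameter whose top is 34 mm above the origin.
- cup_seat (a point): Where the lid's origin is when the lid sits fully in the cup: on the cup's axis, 10 mm below its rim; z up.
- dial: Black disc, 62 mm wide, with an upright finger bar across it, 54 mm long, 14 mm thick, top 40 mm above the origin. Origin: on the turning axis at the dial's foot, z 97.5 mm; x along the bar to the nose. Turns clockwise from above, five click stops 0.42 rad apart after off, to 2.1 rad. A return spring (0.15 to 0.21 N m) pulls it back to off; between stops the moment rises, then falls, by 0.12 N m.
- dial_grip (a point): Point to grip: on the dial's axis in the middle of the finger bar's height, 26 mm above the dial's foot (123.5 mm above the worktop). Axes as dial: the bar lies along x, the fingers close along y. Grip firmly (40 N or more). The turning moment peaks about 0.1 rad after each stop and is least about 0.1 rad before the next; at the stop itself it equals the spring's.
- dial_nose (a point): Tip of the low pointer nose of the dial, 40 mm from its axis at one end of the finger bar.
- mark_0 (a point): Where the nose stands at off: the first (leftmost, counter-clockwise) of six raised ticks round the dial; 40 mm from the dial's axis. Fixed to the mill.
- mark_3 (a point): Where the nose stands at the third stop, 1.26 rad clockwise from off; 40 mm from the dial's axis. Fixed to the mill.
- mark_4 (a point): Where the nose stands at the fourth stop, 1.68 rad clockwise from off; 40 mm from the dial's axis. Fixed to the mill.
- pepper_jar: Loose spice jar, dark lid with a green top, 44 mm diameter, 105 mm tall, behind the mill; to be left alone. Origin: centre of its underside.
- turmeric_jar: Loose spice jar, dark lid with a yellow-brown top, 44 mm diameter, 96 mm tall, behind the motor drum; to be left alone. Origin: centre of its underside.
- bowl_back: Loose white bowl, 140 mm diameter, 65 mm high, to the right of the mill; to be left alone. Origin: centre of its underside.
Things that resemble listed ones, but are neither listed nor needed, are in the scene too. There is more than one size of the lid; the one meant has the size given above.

How it is judged:
By the outcome, as a careful person would: the job done as asked, in the order asked, and still so for the second after the job is handed in, while the arm keeps its last pose, push and grip.
It also fails if it takes over 61 s, if anything falls off the work surface, if the arm or the gripper's body presses on something with over 40 N, if the wrist force passes 120 N, or if a joint passes its speed limit or range.

### The arm

A 7-joint arm with a two-finger parallel gripper is mounted at the origin on a cart in front of the work surface, level with it; the furniture and walls round the work are solid. World frame = base frame: x ahead of the robot, y to its left, z up, the work surface at z = 0. Lengths are in m, angles in rad, forces in N, time in s.
With the tool pointing down it reaches from about 0.4 to 0.85 m from the base axis. Payload 10.4 kg.
Tool frame: the origin (TCP) lies on the centre line of the jaws, within the pads' length; the fingertips stand 8 mm ahead of it and the grasp point (between the pads) lies 11 mm behind it (r.finger_overhang is the distance from the TCP to the fingertips, in m); z points along the fingers, y is the line along which they close (so a half turn about z gives the same grasp; the last joint's range is limited). The gripper opens to 87 mm and grips with 3 to 60 N. Pads are 19 mm wide; open, the fingers measure 117 mm over their backs; the gripper's body (75 mm by 190 mm) begins 51 mm behind the grasp point.
Start: joints at [1.306, 0.332, -0.065, 1.46, 0.022, 1.35, -0.088], TCP at [0.15, -0.607, 0.231] pointing down, gripper open.
Joint ranges: [-2.6, 2.6], [-0.5, 2.12], [-1.47, 1.34], [0.16, 2.42], [-1.27, 4.41], [0.06, 2.06], [-2.6, 2.6]. Speed limits (rad/s): [2.22, 2.22, 2.79, 2.79, 3.14, 3.14, 3.14].

### API

Orientations are given as a unit quaternion [x, y, z, w].
In Python, from bench import r, vision gives the robot as it stands.
- The arm moves only by the tool drive_tool, never from a script. Its argument "series" is a list of rows, each a list of 2 entries, a list of its own where there are three numbers: the shift along the world's x, y, z in cm, then the turn about the world's z in degrees. A call has exactly 10 rows; each row shifts and turns the commanded pose from where the row before left it; what a row does not reach is not made up. A row lasts 1/8 s, in which the tool goes at most 62.5 mm and 10.7 degrees, less where a joint would pass 70% of its speed; a pose out of reach is approached as far as the arm can. A call with a gripper value outside its range is refused whole. "hand" is the closure, from 0 (fully open) to 1 (shut), set as the call begins (left out, the last holds). The fingers move at their own pace and stop on an object; "newtons" is the grip in N (left out, the last holds). Time passes only in rows, so rows that do not move let the fingers close, or fill a call up. It gives the time, the measured TCP pose, the force, the opening and the grip force at its end, in the units of the state.
- r.read_state(): the state, without advancing time (a new reading comes with each control period).
- vision.camera(name): name is "scene" or "top" or "wrist"; returns a dict with "color" (480x640x3 uint8, red, green, blue), "intrinsics" (3x3 intrinsics, pixels), "R" (3x3) and "t" (3): a world point X has camera coordinates R X + t; the wrist camera has in their place "mount" (4x4, takes a point from camera to tool coordinates, whose origin is the TCP and whose axes are the flange's). Camera axes: x right, y down, z forward; pixel columns grow to the right and rows downward; lengths in m; the calibration is good to about 2 mm. A picture is of the moment at which its call begins: read the wrist's pose just before it. There is no depth.
- r.close_job(): hands the job in; it is judged then, once.
The state is a dict: "time": time; "joint_positions": joint angles; "joint_vel": joint speeds; "joint_torque": joint torques, N m; "ee_pos": TCP position; "eef_rot": TCP orientation; "ft_force": force on the tool from outside, world axes, zero at the start; "torque": the same for the moment, N m; "width": finger opening in m; "grip_force": force on a finger pad.
Only numpy, scipy, OpenCV 4.12 (cv2) and the standard library are available. Lean on these libraries where they do the work, as an engineer would, in place of code of your own. Each camera call takes 0.05 s, during which the arm holds its last target. There are 200 camera calls.

## Working session

There is one attempt and no reset: what is moved stays moved. The work goes in short steps, Python scripts to look and compute and a tool call to move; the robot and the scene stay as the last step left them, time stands still between calls to the robot, and variables do not carry over. Pictures are saved under pics/ and viewed, at most 10 in all, crops included, and the job is handed in when it is done.

Besides the shell and the picture viewer there is one more tool, called after "Call:" by a JSON object that holds its "api" and its "payload". drive_tool: Moves the arm, as the interface text tells. Its arguments: {"type":"object","properties":{"series":{"type":"array"},"hand":{"type":"number"},"newtons":{"type":"number"}},"required":["series"]}

```bash
mkdir -p pics; python3 - <<'E'
from bench import r, vision
import cv2,pickle
s=r.read_state(); print(s)
for n in ("scene","top"):
    c=vision.camera(n); cv2.imwrite(f"pics/{n}0.png",c["color"][:,:,::-1]); pickle.dump(c,open(f"{n}.pkl","wb")); print(n,c["intrinsics"],c["R"],c["t"])
E
```

```text
{'time': 0.0, 'joint_positions': array([ 1.30639044,  0.33292899, -0.06468415,  1.46095589,  0.02160467,
        1.34991315, -0.08847577]), 'joint_vel': array([-0.0005865 , -0.00164761,  0.00040376,  0.00084353, -0.00119773,
       -0.00120619,  0.00170392]), 'joint_torque': array([ 2.09961313e-04, -6.23263407e+01,  2.47175008e-02, -3.89895451e+01,
       -6.12912420e-02,  3.98029271e-02,  1.17875929e-04]), 'ee_pos': array([ 0.14955007, -0.60644315,  0.22971128]), 'eef_rot': array([ 9.92697951e-01,  1.20624243e-01, -1.30456553e-04, -7.43538601e-04]), 'ft_force': array([0.29535261, 0.40845199, 0.26142982]), 'torque': array([-0.02179036,  0.00480426, -0.01623372]), 'grip_force': 0.0, 'width': 0.0869688366557986}
scene [[466.15703417   0.         322.68125531]
 [  0.         466.15703417 240.12848666]
 [  0.           0.           1.        ]] [[-0.7549119  -0.6556027   0.01712087]
 [-0.31317169  0.33742739 -0.88773096]
 [ 0.57622176 -0.67552044 -0.46004415]] [0.59607344 0.24545427 1.02986036]
top [[561.84255274   0.         318.82626493]
 [  0.         561.84255274 239.13444745]
 [  0.           0.           1.        ]] [[ 0.02202613 -0.99930579  0.03004652]
 [-0.99538662 -0.02472712 -0.09270411]
 [ 0.09338272 -0.02786599 -0.99524025]] [0.20151397 0.59174349 1.36311292]
```

View pics/scene0.png

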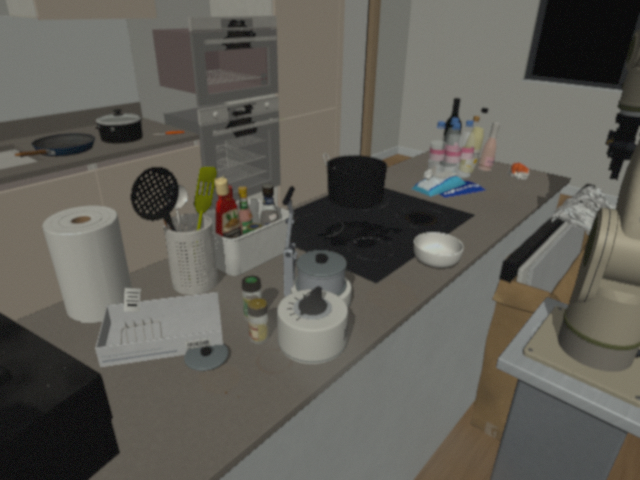

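View pics/top0.png

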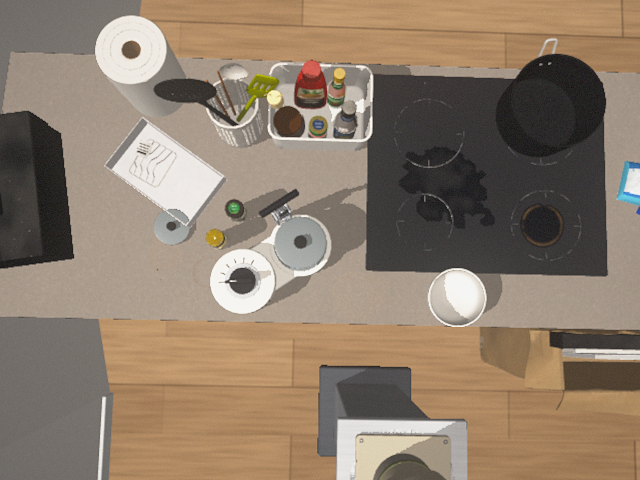

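Top picture: the mill's drum with the dial is at (243,281), the cup with lid at (302,243), the clamp bar at (279,203), jars at (235,209) and (215,238), and the bowl at (457,297). Lookalikes are the grey lid on the worktop at (171,226) and the pot on the hob at (550,100). The lid wanted is the one in the cup. I'll enlarge the mill to check.

```bash
python3 - <<'E'
import cv2
a=cv2.imread("pics/top0.png")[180:330,190:350]; cv2.imwrite("pics/top_c.png",cv2.resize(a,None,fx=4,fy=4,interpolation=cv2.INTER_CUBIC)[:600])
a=cv2.imread("pics/scene0.png")[200:370,230:380]; cv2.imwrite("pics/sc_c.png",cv2.resize(a,None,fx=3.5,fy=3.5,interpolation=cv2.INTER_CUBIC))
E
```

```text
(no output)
```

View pics/top_c.png

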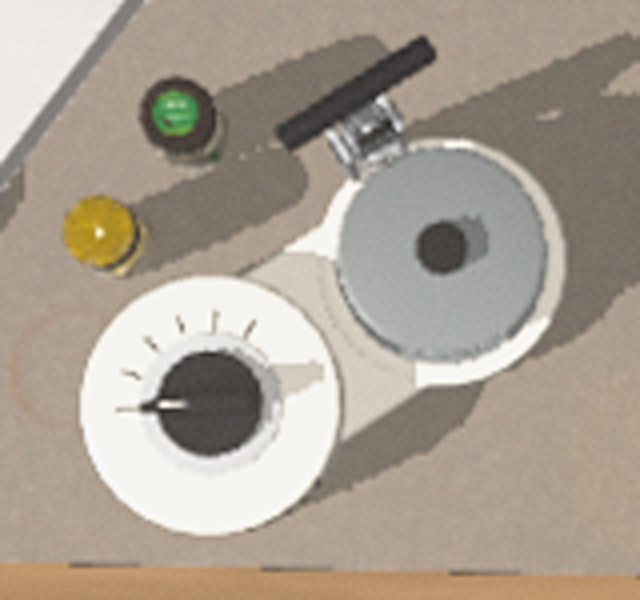

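View pics/sc_c.png

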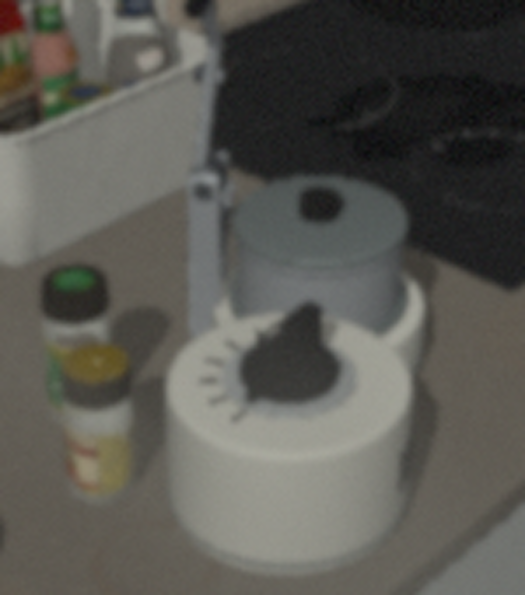

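The crops show the mill upright with its clamp open: drum centre at crop (210,405), button at (442,247), bar ends at (281,138) and (430,45), and the dial nose at the leftmost tick (127,408). Next I'll fit the mill pose.

```bash
cat > h.py <<'E'
import numpy as np,pickle
from scipy.optimize import least_squares
def ray(c,u,v,z):
    K,R,t=c["intrinsics"],c["R"],c["t"]; d=R.T@np.linalg.inv(K)@[u,v,1]; o=-R.T@t
    return o+d*(z-o[2])/d[2]
def proj(c,X):
    p=c["intrinsics"]@(c["R"]@np.asarray(X)+c["t"]); return p[:2]/p[2]
def W(m,p): # mill->world
    c,s=np.cos(m[2]),np.sin(m[2]); return np.array([m[0]+c*p[0]-s*p[1],m[1]+s*p[0]+c*p[1],p[2]])
E
python3 - <<'E'
from h import *
top=pickle.load(open("top.pkl","rb")); sc=pickle.load(open("scene.pkl","rb"))
f=lambda x,y:(190+x/4,180+y/4); g=lambda x,y:(230+x/3.5,200+y/3.5)
P={}
for n,px,z in [("drum",f(210,405),.095),("button",f(442,247),.134),("flange",f(442,251),.12),("barL",f(281,138),.285),("barR",f(430,45),.285),("pepper",f(175,112),.105),("turm",f(99,231),.096),("mark0",f(127,408),.096),("bowl",(457,297),.065)]:
    P[n]=ray(top,*px,z); print(n,P[n].round(4))
obs=[("drum",(0,.08,.095)),("button",(0,-.08,.134)),("barL",(.078,-.035,.285)),("barR",(.078,-.125,.285))]
res=lambda m:np.concatenate([(W(m,p)-P[n])[:2] for n,p in obs])
m=least_squares(res,[.5,.2,.5]).x; print(m, (res(m)*1e3).round(1))
np.save("m.npy",m)
for n,p in [("drum",(0,.08,.095)),("button",(0,-.08,.134)),("hinge",(.078,-.08,.142)),("bar",(.078,-.08,.285))]:
    print(n,W(m,p).round(4),"scene crop",((proj(sc,W(m,p))-[230,200])*3.5).round(), "top",((proj(top,W(m,p))-[190,180])*4).round())
d=(P["mark0"]-W(m,(0,.08,.095)))[:2]; print("mark0 r,ang",np.hypot(*d),np.degrees(np.arctan2(d[1],d[0])))
E
```

```text
drum [0.4778 0.3921 0.095 ]
button [0.5696 0.2599 0.134 ]
flange [0.5685 0.2599 0.12  ]
barL [0.6091 0.3412 0.285 ]
barR [0.6583 0.2678 0.285 ]
pepper [0.6471 0.4172 0.105 ]
turm [0.5774 0.4599 0.096 ]
mark0 [0.475  0.4397 0.096 ]
bowl [ 0.4523 -0.1172  0.065 ]
[0.52389796 0.32601524 0.60393853] [ 0.6 -0.2 -0.3  0.3 -1.1  0.3  0.7 -0.4]
drum [0.4785 0.3919 0.095 ] scene crop [291. 375.] top [210. 404.]
button [0.5693 0.2602 0.134 ] scene crop [321. 193.] top [441. 247.]
hinge [0.6335 0.3045 0.142 ] scene crop [209. 175.] top [366. 131.]
bar [0.6335 0.3045 0.285 ] scene crop [206. -19.] top [356.  92.]
mark0 r,ang 0.04798780303874208 94.13810861787036
```

The mill fit is good to about 1 mm, and its scene projections agree (button and hinge). Next I'll check how tall the utensils and bottles behind the mill stand.

```bash
python3 - <<'E'
from h import *
top=pickle.load(open("top.pkl","rb")); sc=pickle.load(open("scene.pkl","rb"))
for n,a,b in [("green",(206,170),(270,78)),("greenfront",(203,195),(262,88)),("ladle",(155,192),(185,91)),("red",(221,182),(311,68)),("dark",(267,190),(348,107))]:
    s=least_squares(lambda X:np.r_[proj(sc,X)-a,proj(top,X)-b],[.8,.3,.2]); print(n,s.x.round(3),np.sqrt(2*s.cost).round(1))
m=np.load("m.npy")
for q in [0,.2,.4,.6,.8,1.,1.2,1.35,1.45]:
    # tool at 26mm to the right (-y mill) of the arm
    print(q,W(m,(.078-.143*np.sin(q),-.08-.025,.142+.143*np.cos(q))).round(3))
E
```

```text
green [0.894 0.333 0.288] 2.9
greenfront [0.894 0.352 0.226] 1.6
ladle [0.859 0.503 0.287] 1.0
red [0.946 0.249 0.219] 3.2
dark [0.866 0.161 0.194] 0.6
0 [0.648 0.284 0.285]
0.2 [0.624 0.268 0.282]
0.4 [0.602 0.252 0.274]
0.6 [0.581 0.238 0.26 ]
0.8 [0.563 0.226 0.242]
1.0 [0.549 0.216 0.219]
1.2 [0.538 0.208 0.194]
1.35 [0.533 0.205 0.173]
1.45 [0.531 0.203 0.159]
```

Call:
{"api": "drive_tool", "payload": {"series": [[[2.5,4.4,1.7],5.5],[[2.5,4.4,1.7],5.5],[[2.5,4.4,1.7],5.5],[[2.5,4.4,1.7],5.5],[[2.5,4.4,1.7],5.5],[[2.5,4.4,1.7],5.5],[[2.5,4.4,1.7],5.5],[[2.5,4.4,1.7],5.5],[[2.5,4.4,1.7],5.5],[[2.5,4.4,1.7],5.5]], "hand": 0.6, "newtons": 10}}

```text
time: 1.35
ee_pos: [0.4001, -0.1652, 0.401]
eef_rot: [0.824, 0.567, -0.0, 0.0]
ft_force: [1.3, -1.1, -0.2]
width: 0.0349
grip_force: 0.0
```

Call:
{"api": "drive_tool", "payload": {"series": [[[2.5,4.4,0],5.5],[[2.5,4.4,0],5.5],[[2.5,4.4,0],5.5],[[2.5,4.4,0],5.5],[[2.5,4.4,0],5.5],[[2.5,4.4,0],5.5],[[2.5,4.4,0],5.5],[[2.5,4.4,0],5.5],[[2.5,4.4,0],5.5],[[0,0,0],5.5]]}}

```text
time: 2.6
ee_pos: [0.6242, 0.2339, 0.3976]
eef_rot: [0.466, 0.885, -0.001, -0.002]
ft_force: [-0.8, -0.8, 0.1]
width: 0.0349
grip_force: 0.0
```

```bash
cat >> h.py <<'E'
def yaw(s):
    from scipy.spatial.transform import Rotation as Rr
    M=Rr.from_quat(s["eef_rot"]).as_matrix(); return np.degrees(np.arctan2(M[1,1],M[0,1])),M[:,2].round(3)
E
python3 - <<'E'
from h import *
from bench import r
s=r.read_state(); print(s["time"],s["ee_pos"],yaw(s),s["joint_positions"].round(2),s["width"])
E
```

```text
2.6 [0.62420721 0.23389018 0.39759535] (np.float64(34.40204512031659), array([-0.005,  0.001, -1.   ])) [ 0.09  0.55 -0.93  0.96  0.44  1.8  -0.06] 0.03489331541658329
```

Call:
{"api": "drive_tool", "payload": {"series": [[[0.8,1.7,0],0.2],[[0.8,1.7,0],0],[[0.8,1.6,0],0],[[0,0,-1],0],[[0,0,-1],0],[[0,0,-1],0],[[0,0,-1],0],[[0,0,0],0],[[0,0,0],0],[[0,0,0],0]]}}

```text
time: 3.85
ee_pos: [0.6487, 0.2793, 0.3611]
eef_rot: [0.469, 0.883, 0.0, 0.0]
ft_force: [0.2, -0.4, 0.3]
width: 0.0351
grip_force: 0.0
```

```bash
python3 - <<'E'
from h import *
from bench import r,vision
import cv2
s=r.read_state(); c=vision.camera("wrist"); print(s["ee_pos"],yaw(s))
from scipy.spatial.transform import Rotation as Rr
M=np.eye(4);M[:3,:3]=Rr.from_quat(s["eef_rot"]).as_matrix();M[:3,3]=s["ee_pos"]
T=np.linalg.inv(M@c["mount"]); k=dict(intrinsics=c["intrinsics"],R=T[:3,:3],t=T[:3,3])
m=np.load("m.npy")
for n,p in [("bar",(.078,-.08,.285)),("barR",(.078,-.125,.285)),("barL",(.078,-.035,.285)),("target",(.078,-.105,.285)),("button",(0,-.08,.134))]: print(n,proj(k,W(m,p)).round())
print("tcp down",proj(k,[*s["ee_pos"][:2],.285]).round())
cv2.imwrite("pics/w1.png",c["color"][:,:,::-1])
E
```

```text
[0.64871682 0.27929694 0.36107796] (np.float64(34.05509893921032), array([ 0.001,  0.   , -1.   ]))
bar [327. 210.]
barR [327. 284.]
barL [326. 126.]
target [327. 252.]
button [239. 177.]
tcp down [324. 259.]
```

View pics/w1.png

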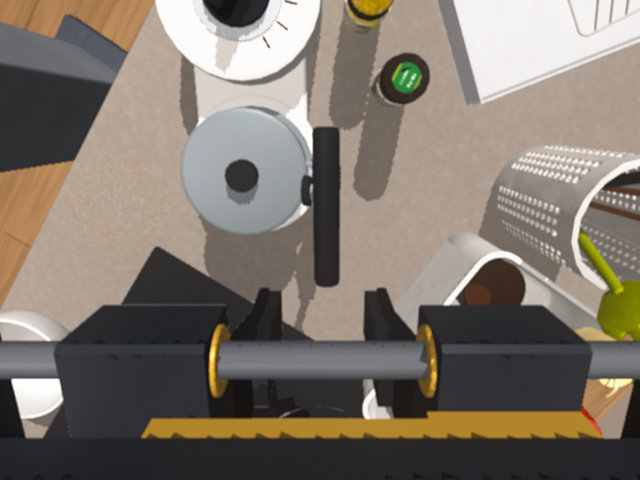

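The wrist view matches the prediction: bar ends at (326,127) and (327,285), with the TCP falling on the bar at (324,259). I'll descend with the fingers caging the bar.

Call:
{"api": "drive_tool", "payload": {"series": [[[0,0.4,-1],0.5],[[0,0,-1],0],[[0,0,-1],0],[[0,0,-1],0],[[0,0,-1],0],[[0,0,-1],0],[[0,0,-1],0],[[0,0,-1.3],0],[[0,0,0],0],[[0,0,0],0]]}}

```text
time: 5.15
ee_pos: [0.6488, 0.2832, 0.2779]
eef_rot: [0.465, 0.885, 0.0, 0.0]
ft_force: [-0.4, 0.3, 0.1]
width: 0.0346
grip_force: 0.0
```

Call:
{"api": "drive_tool", "payload": {"series": [[[-0.85,-0.59,-0.05],0],[[-0.85,-0.59,-0.1],0],[[-0.83,-0.57,-0.2],0],[[-0.83,-0.57,-0.25],0],[[-0.8,-0.55,-0.35],0],[[-0.8,-0.55,-0.4],0],[[-0.75,-0.51,-0.5],0],[[-0.75,-0.51,-0.5],0],[[-0.68,-0.47,-0.6],0],[[-0.68,-0.47,-0.65],0]], "hand": 0.72}}

```text
time: 6.4
ee_pos: [0.5698, 0.2289, 0.2409]
eef_rot: [0.465, 0.885, -0.0, -0.0]
ft_force: [-0.3, -0.7, 0.7]
width: 0.0247
grip_force: 0.0
```

Call:
{"api": "drive_tool", "payload": {"series": [[[-0.6,-0.41,-0.7],0],[[-0.6,-0.41,-0.75],0],[[-0.5,-0.35,-0.8],0],[[-0.5,-0.35,-0.85],0],[[-0.4,-0.28,-0.9],0],[[-0.4,-0.28,-0.95],0],[[-0.3,-0.2,-0.95],0],[[-0.3,-0.2,-1],0],[[-0.2,-0.1,-1],0],[[-0.2,-0.1,-1],0]]}}

```text
time: 7.65
ee_pos: [0.5304, 0.2026, 0.152]
eef_rot: [0.465, 0.885, 0.0, 0.0]
ft_force: [-0.4, 0.8, -0.0]
width: 0.0245
grip_force: 0.0
```

Call:
{"api": "drive_tool", "payload": {"series": [[[-0.2,-0.1,0],0],[[0,0,0],0],[[0,0,0],0],[[0,0,0],0],[[0,0,2],0],[[0,0,2],0],[[0,0,2],0],[[0,0,2],0],[[0,0,2],0],[[0,0,0],0]]}}

```text
time: 8.9
ee_pos: [0.5289, 0.2019, 0.2543]
eef_rot: [0.465, 0.885, 0.001, 0.001]
ft_force: [0.8, 1.6, -0.1]
width: 0.0296
grip_force: 0.0
```

```bash
python3 - <<'E'
from h import *
from bench import r,vision
import cv2
s=r.read_state(); print(s["time"],s["ee_pos"],yaw(s),s["ft_force"])
c=vision.camera("wrist")["color"][:,:,::-1]; b=vision.camera("scene")["color"][200:370,210:380,::-1]
cv2.imwrite("pics/w2.png",np.hstack([cv2.resize(c,(480,360)),cv2.resize(b,(320,320))[:,:]] if 0 else [cv2.resize(c,(480,360)),cv2.resize(b,(310,360))]))
E
```

```text
8.9 [0.52891672 0.20194588 0.25425499] (np.float64(34.551887385830554), array([ 0.002,  0.001, -1.   ])) [ 0.84354611  1.55549031 -0.13814006]
```

View pics/w2.png

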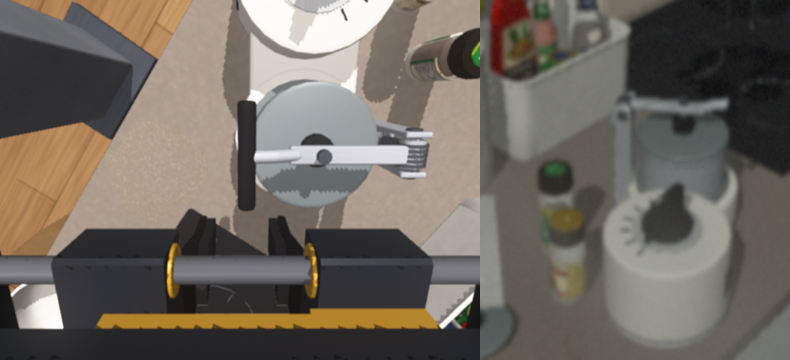

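The clamp is down: the wrist view has the bar from (247,102) to (247,208), with the arm level over the lid, and the scene view has the arm level. I'll check its angle by projection, and the dial in the same script.

```bash
python3 - <<'E'
from h import *
from bench import r,vision
from scipy.spatial.transform import Rotation as Rr
s=r.read_state(); c=vision.camera("wrist"); print(s["width"])
M=np.eye(4);M[:3,:3]=Rr.from_quat(s["eef_rot"]).as_matrix();M[:3,3]=s["ee_pos"]
T=np.linalg.inv(M@c["mount"]); k=dict(intrinsics=c["intrinsics"],R=T[:3,:3],t=T[:3,3])
m=np.load("m.npy")
sc=vision.camera("scene")
for q in (1.25,1.35,1.45):
  f=lambda y:W(m,(.078-.143*np.sin(q),y,.142+.143*np.cos(q)))
  print(q,[(proj(k,f(y))*.75).round(1) for y in (-.035,-.125)],((proj(sc,f(-.08))-[210,200])*[310/170,360/170]).round(1))
d=W(m,(0,.08,.1235)); print("dial",d, "delta cm",(d-s["ee_pos"])*100)
E
```

```text
0.026366159944649418
1.25 [array([257. , 101.4]), array([255.6, 223.9])] [249.3  78.3]
1.35 [array([250.9, 100.8]), array([250.1, 216.8])] [251.8  89.6]
1.45 [array([247.2, 100.2]), array([246.8, 210.4])] [253.2 100.9]
dial [0.47846687 0.39186367 0.1235    ] delta cm [ -4.98583393  19.04990012 -12.88527335]
```

Call:
{"api": "drive_tool", "payload": {"series": [[[-0.8,3,0],-5],[[-0.8,3,0],-5],[[-0.8,3,0],-5],[[-0.8,3,0],-5],[[-0.8,3,-1],-5],[[-0.8,3,-1],-4.7],[[-0.2,1,-1],0],[[0,0,0],0],[[0,0,0],0],[[0,0,0],0]], "hand": 0.3}}

```text
time: 10.35
ee_pos: [0.4794, 0.3905, 0.223]
eef_rot: [0.677, 0.736, 0.0, 0.0]
ft_force: [0.5, -0.7, -0.2]
width: 0.0612
grip_force: 0.0
```

```bash
python3 - <<'E'
from h import *
from bench import r,vision
import cv2
from scipy.spatial.transform import Rotation as Rr
s=r.read_state(); c=vision.camera("wrist"); print(s["ee_pos"],yaw(s),s["width"],s["joint_positions"].round(2))
M=np.eye(4);M[:3,:3]=Rr.from_quat(s["eef_rot"]).as_matrix();M[:3,3]=s["ee_pos"]
T=np.linalg.inv(M@c["mount"]); k=dict(intrinsics=c["intrinsics"],R=T[:3,:3],t=T[:3,3])
pickle.dump(k,open("w3.pkl","wb"))
m=np.load("m.npy"); 
for z in (.095,.1375): print(proj(k,W(m,(0,.08,z))).round(1))
a=np.radians(94.8); d=W(m,(0,.08,.1375))
print("bar ends",[proj(k,d+e*.027*np.array([np.cos(a),np.sin(a),0])).round(1) for e in (1,-1)])
cv2.imwrite("pics/w3.png",c["color"][:,:,::-1])
E
```

```text
[0.47937412 0.39050589 0.22298824] (np.float64(4.782083288768017), array([ 0.001, -0.   , -1.   ])) 0.061175131623763646 [-0.07  0.47 -0.93  1.45  0.38  1.4  -0.93]
[322.  233.2]
[321.9 251.5]
bar ends [array([321.9, 207.4]), array([322. , 293.1])]
```

View pics/w3.png

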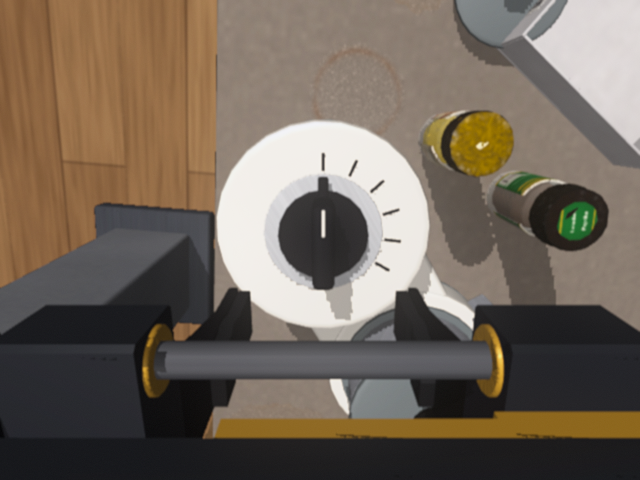

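The wrist view has the dial at (323,235), its bar vertical in the image, and the nose at (323,178) next to the first tick (323,160). A close crop will settle the centring along the bar.

```bash
python3 - <<'E'
import cv2
a=cv2.imread("pics/w3.png")[140:300,250:400]; a=cv2.convertScaleAbs(a,alpha=1.0,beta=0); a=(255*(a/255.)**.5).astype('uint8')
cv2.imwrite("pics/w3c.png",cv2.resize(a,None,fx=3.7,fy=3.7,interpolation=cv2.INTER_CUBIC))
from h import *
k=pickle.load(open("w3.pkl","rb")); m=np.load("m.npy"); a=np.radians(94.8); u=np.array([np.cos(a),np.sin(a),0])
for n,l,z in [("barend+",.027,.1375),("barend-",-.027,.1375),("nose",.04,.1),("disc+",.031,.109),("disc-",-.031,.109),("foot+",.031,.0975),("barfoot-",-.027,.109)]:
    print(n,((proj(k,W(m,(0,.08,z))+l*u)-[250,140])*3.7).round())
E
```

```text
barend+ [266. 249.]
barend- [266. 566.]
nose [266. 136.]
disc+ [266. 194.]
disc- [266. 526.]
foot+ [266. 184.]
barfoot- [266. 505.]
```

View pics/w3c.png

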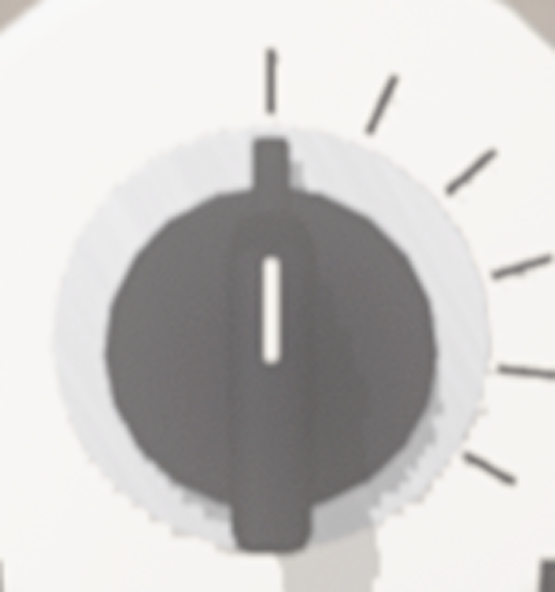

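Call:
{"api": "drive_tool", "payload": {"series": [[[0,0.25,-2],0],[[0,0,-2],0],[[0,0,-2],0],[[0,0,-1.5],0],[[0,0,-1],0],[[0,0,-1],0],[[0,0,-0.5],0],[[0,0,0],0],[[0,0,0],0],[[0,0,0],0]]}}

```text
time: 11.65
ee_pos: [0.4786, 0.3942, 0.123]
eef_rot: [0.677, 0.736, 0.0, 0.0]
ft_force: [0.8, 0.0, 0.1]
width: 0.0608
grip_force: 0.0
```

Call:
{"api": "drive_tool", "payload": {"series": [[[0,0,0],0],[[0,0,0],0],[[0,0,0],0],[[0,0,0],0],[[0,0,0],0],[[0,0,0],0],[[0,0,0],0],[[0,0,0],0],[[0,0,0],0],[[0,0,0],0]], "hand": 1, "newtons": 50}}

```text
time: 12.9
ee_pos: [0.4793, 0.3941, 0.1226]
eef_rot: [0.677, 0.736, 0.001, 0.0]
ft_force: [4.2, 0.7, -3.4]
width: 0.0134
grip_force: 50.0
```

```bash
python3 - <<'E'
from h import *
from bench import r
s=r.read_state(); print(s["time"],s["ee_pos"],yaw(s),s["ft_force"],s["torque"],s["width"],s["grip_force"])
E
```

```text
12.9 [0.47925204 0.39407993 0.12261945] (np.float64(4.824055676923536), array([ 0.001,  0.001, -1.   ])) [ 4.20430481  0.74049596 -3.35254148] [ 0.45826345 -1.16937176  0.01561354] 0.013445002064659088 49.99859707430005
```

Call:
{"api": "drive_tool", "payload": {"series": [[[0,0,0],-3],[[0,0,0],-3],[[0,0,0],-3],[[0,0,0],-3],[[0,0,0],-3],[[0,0,0],-3],[[0,0,0],-3],[[0,0,0],-3],[[0,0,0],0],[[0,0,0],0]]}}

```text
time: 14.15
ee_pos: [0.4795, 0.394, 0.1227]
eef_rot: [0.815, 0.579, 0.001, 0.0]
ft_force: [7.0, 1.9, -3.9]
width: 0.0137
grip_force: 50.0
```

```bash
python3 - <<'E'
from h import *
from bench import r
s=r.read_state(); print(s["time"],s["ee_pos"],yaw(s),s["ft_force"],s["torque"],s["width"],s["grip_force"],s["joint_positions"].round(2))
E
```

```text
14.15 [0.47953667 0.39404107 0.1226506 ] (np.float64(-19.17764159822361), array([ 0.002,  0.001, -1.   ])) [ 7.03527099  1.85748412 -3.88808354] [ 0.46116126 -1.34054331  0.13966456] 0.01373229340309838 49.99852107837796 [-0.15  0.53 -0.81  1.57  0.4   1.21 -1.37]
```

Call:
{"api": "drive_tool", "payload": {"series": [[[0,0,0],-3],[[0,0,0],-3],[[0,0,0],-3],[[0,0,0],-3],[[0,0,0],-3],[[0,0,0],-3],[[0,0,0],-3],[[0,0,0],-3],[[0,0,0],0],[[0,0,0],0]]}}

```text
time: 15.4
ee_pos: [0.4798, 0.3939, 0.1227]
eef_rot: [0.918, 0.397, 0.001, 0.0]
ft_force: [7.8, 2.7, -4.5]
width: 0.0138
grip_force: 50.0
```

```bash
python3 - <<'E'
from h import *
from bench import r
s=r.read_state(); print(s["time"],s["ee_pos"],yaw(s),s["ft_force"],s["torque"],s["width"],s["grip_force"],s["joint_positions"].round(2))
E
```

```text
15.4 [0.47979616 0.39390171 0.12265074] (np.float64(-43.18954887669594), array([ 0.002,  0.001, -1.   ])) [ 7.75543026  2.69429763 -4.47602374] [ 0.46119605 -1.64668126  0.11395044] 0.013785096332674185 49.99833969399333 [-0.2   0.5  -0.73  1.57  0.36  1.2  -1.76]
```

Call:
{"api": "drive_tool", "payload": {"series": [[[0,0,0],-3],[[0,0,0],-3],[[0,0,0],-3],[[0,0,0],-3],[[0,0,0],-3],[[0,0,0],-3],[[0,0,0],-3],[[0,0,0],-3],[[0,0,0],0],[[0,0,0],0]]}}

```text
time: 16.65
ee_pos: [0.48, 0.3937, 0.1227]
eef_rot: [0.98, 0.198, 0.001, 0.0]
ft_force: [7.1, 0.8, -3.9]
width: 0.0135
grip_force: 50.0
```

```bash
python3 - <<'E'
from h import *
from bench import r,vision
import cv2
from scipy.spatial.transform import Rotation as Rr
s=r.read_state(); c=vision.camera("wrist"); t=vision.camera("top"); sc=vision.camera("scene")
print(s["time"],s["ee_pos"],yaw(s),s["ft_force"],s["torque"],s["width"],s["grip_force"],s["joint_positions"].round(2))
M=np.eye(4);M[:3,:3]=Rr.from_quat(s["eef_rot"]).as_matrix();M[:3,3]=s["ee_pos"]
T=np.linalg.inv(M@c["mount"]); k=dict(intrinsics=c["intrinsics"],R=T[:3,:3],t=T[:3,3])
cx=np.array([.4793,.3930,0])
for n,a in (("m2",46.65),("m3",22.6),("m4",-1.5)):
    a=np.radians(a); print(n,[proj(k,cx+[l*np.cos(a),l*np.sin(a),z]).round() for l,z in ((.04,.1),(.048,.096))])
x0,y0=220,120
A=cv2.resize(c["color"][100:300,200:440,::-1],(480,400),interpolation=cv2.INTER_CUBIC); A=(255*(A/255.)**.5).astype('uint8')
B=cv2.resize(sc["color"][220:370,230:380,::-1],(310,310))
cv2.imwrite("pics/w4.png",np.hstack([A,cv2.copyMakeBorder(B,0,90,0,0,cv2.BORDER_CONSTANT)]))
E
```

```text
16.65 [0.47997271 0.39368772 0.12267038] (np.float64(-67.19832893254416), array([ 0.002,  0.   , -1.   ])) [ 7.100621    0.83582953 -3.90612798] [ 0.35638636 -1.6372138   0.17030663] 0.013503691758836261 49.998459136113524 [-0.26  0.48 -0.66  1.58  0.31  1.19 -2.15]
m2 [array([284., 220.]), array([277., 202.])]
m3 [array([322., 213.]), array([322., 193.])]
m4 [array([360., 221.]), array([367., 202.])]
```

View pics/w4.png

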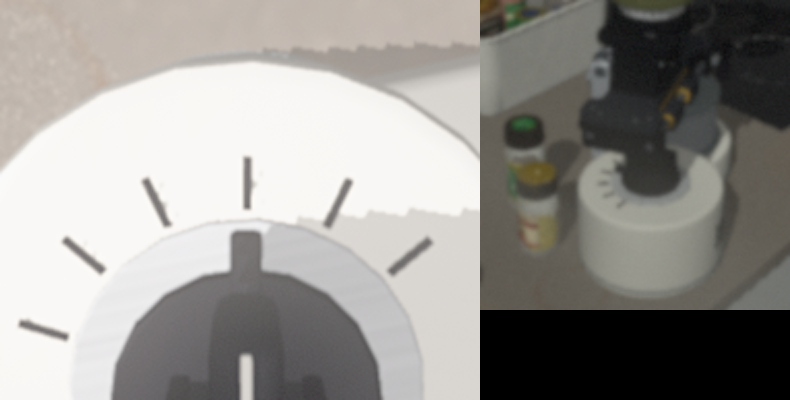

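The nose at (246,245) lines up with the fourth tick (247,183), which is the third stop. One last look at the clamp.

```bash
python3 - <<'E'
from bench import vision
import cv2
a=vision.camera("top")["color"][180:330,190:350,::-1]; b=vision.camera("wrist")["color"][:,:,::-1]
import numpy as np
cv2.imwrite("pics/f.png",np.hstack([cv2.resize(a,(384,360),interpolation=cv2.INTER_CUBIC),cv2.resize(b,(410,360))]))
E
```

```text
(no output)
```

View pics/f.png

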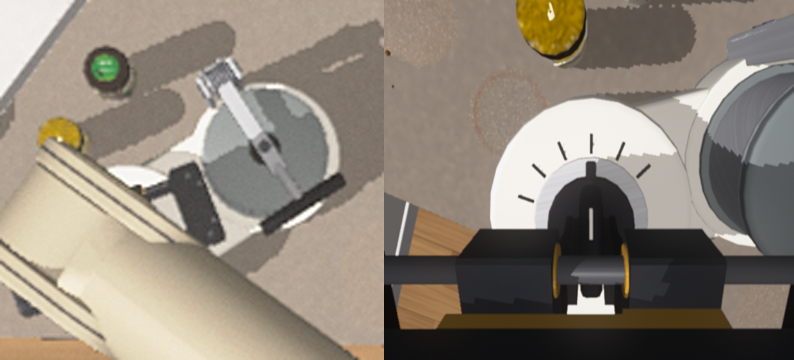

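The clamp is still down over the lid (bar around (303,203)), the jars haven't moved, and the dial is held at the third stop. Handing in.

```bash
python3 -c "
from bench import r
print(r.close_job())"
```

```text
the job is handed in; nothing more can be done
None
```

The job is handed in: the clamp was swung fully down onto the lid first, then the dial was turned clockwise and is held at its third stop with the gripper on it. In the last pictures the nose was on the third-stop mark and both jars were in place, but the bowl was out of view; the arm never went near it.

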